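# Sweep the spare collars into the parts pen

### The job

Clear the bench: with the fingertips, gently sweep the three dark grey spindle collars along the bench top through the open mouth of the blue three-sided parts pen, until all three lie flat and fully inside it. Only push them: do not squeeze them, pick them up, tip them or flick them, and leave the brass weight, the knob tool and the bolt standing where they are.

Things in the scene. Friction and masses are not known exactly. Their poses are not given: they have to be found in the camera images.
- pen: blue U-shaped pen of steel strip, fixed: inside 190 mm wide (y), 120 deep (x), walls 25 high, 4 thick, open at -x; inner faces at x = +60, y = +-95 mm. Floor: thin tan mat level with the bench, no step. Lips flare out from the mouth edges (x = -60) to x = -81, y = +-113; feet 5 mm high outside reach y = +-118. Origin: middle of the inside, on the bench; x points from mouth to back wall, z up
- pen_mouth (a point): middle of the pen's open side, on the bench, 60 mm in front of the pen's origin; the mouth line runs along the pen's y
- collar_a: dark grey steel spindle collar lying flat, round, 49 mm diameter, 22 mm high, 0.14 kg or so; one of three alike, in front of the pen's mouth; origin at the centre of its underside, z up; free to slide on the bench
- collar_b: dark grey steel spindle collar lying flat, round, 49 mm diameter, 22 mm high, 0.14 kg or so; one of three alike, in front of the pen's mouth; origin at the centre of its underside, z up; free to slide on the bench
- collar_c: dark grey steel spindle collar lying flat, round, 49 mm diameter, 22 mm high, 0.14 kg or so; one of three alike, in front of the pen's mouth; origin at the centre of its underside, z up; free to slide on the bench
- check_weight: brass check weight standing upright, 31 mm diameter, 47 mm high, beside the work; leave alone; origin at the centre of its underside
- knob_driver: stubby black and red knob tool standing upright, 37 mm diameter, 65 mm high, beside the work; leave alone; origin at the centre of its underside
- bolt: steel M12 bolt standing on its hexagon head (22 mm wide), 43 mm high, beside the work; leave alone; origin at the centre of its underside

How it is judged:
By the outcome, as a careful person would: the job done as asked, in the order asked, and still so for the second after the job is handed in, with the robot touching nothing.
It also fails if it takes over 58 s, if anything falls off the work surface, if the arm or the gripper's body presses on something with over 40 N, if the wrist force passes 120 N, or if a joint passes its speed limit or range.

### The arm

A 6-joint arm with a two-finger parallel gripper is mounted at the origin on a cart in front of the work surface, level with it; the furniture and walls round the work are solid. World frame = base frame: x ahead of the robot, y to its left, z up, the work surface at z = 0. Lengths are in mm, angles in rad, forces in N, time in s.
With the tool pointing down it reaches from about 350 to 775 mm from the base axis. Payload 7.3 kg.
Tool frame: the origin (TCP) lies at the very end of the fingers, on their centre line; the grasp point (between the pads) lies 19 mm behind it; z points along the fingers, y is the line along which they close (so a half turn about z gives the same grasp; the last joint's range is limited). The gripper opens to 92 mm and grips with 3 to 60 N. Pads are 19 mm wide; open, the fingers measure 130 mm over their backs; the gripper's body (75 mm by 190 mm) begins 47 mm behind the grasp point.
Start: joints at [-1.309, 0.342, 1.524, -0, 1.275, -0.146], TCP at [208.234, -481.958, 226.741] pointing down, gripper open.
Joint ranges: [-2.53, 2.53], [-0.77, 2.02], [0.04, 2.7], [-1, 4.14], [0.28, 2.66], [-3.11, 3.11]. Speed limits (rad/s): [2.57, 2.57, 3.14, 3.14, 3.14, 3.14].

### API

Orientations are given as [roll, pitch, yaw] about the fixed x, y, z axes, in that order (R = Rz(yaw) Ry(pitch) Rx(roll)).
In Python, from plant import bot gives the robot as it stands.
- The arm moves only by the tool jog_arm, never from a script. Its argument "targets" is a list of rows, each an object with "xyz": the shift along the tool's x, y, z as a fraction of full scale, a list of three; "spin": the turn about the tool's z as a fraction of full scale. In form: [{"xyz": [x, y, z], "spin": spin}, ...]. A call has exactly 10 rows; each row shifts and turns the commanded pose from where the row before left it, along the tool's axes as they then stand; what a row does not reach is not made up. Full scale, the value 1, is 80 mm for a shift and 0.1 rad for a turn. A row lasts 1/8 s, in which the tool goes at most 62.5 mm and 10.7 degrees, less where a joint would pass 70% of its speed; a pose out of reach is approached as far as the arm can. A call with a number of a shift or a turn outside -1 to 1 is refused whole. A call with a gripper value outside its range is refused whole. "gripper" is the opening in per cent of the stroke, from 0 (shut) to 100 (fully open), set as the call begins (left out, the last holds). The fingers move at their own pace and stop on an object; the grip force is fixed at half the most. Time passes only in rows, so rows that do not move let the fingers close, or fill a call up. It gives the time, the measured TCP pose, the force, the opening and the grip force at its end, in the units of the state.
- bot.get_obs(): the state, without advancing time (a new reading comes with each control period).
- bot.capture(name): name is "scene" or "top"; returns the picture (384x512x3 uint8, blue, green, red); there is no depth.
- bot.get_calibration(name): a dict with "vfov" (degrees; the focal length in pixels is half the picture's height over the tangent of half this angle, whatever the lens; pixels are square), "cx", "cy" (the principal point, pixels), "k1" (the pictures are not rectified: a ray, as slopes to the right and down, at radius r is drawn at 1 + k1 r^2 times it, then the intrinsics apply), "eye" and "rotation" of the camera in the world. Camera axes: x right, y down, z forward; pixel columns grow to the right and rows downward; lengths in mm; the calibration is good to about 2 mm. A picture is of the moment at which its call begins. get_calibration takes no time and is no camera call.
- bot.close_job(): hands the job in; it is judged then, once.
The state is a dict: "time": time; "joint_positions": joint angles; "dq": joint speeds; "tau": joint torques, N m; "tool_pos": TCP position; "tcp_rot": TCP orientation; "contact_force": force on the tool from outside, world axes, zero at the start; "moment": the same for the moment, N m; "grip_width": finger opening in mm; "finger_force": force on a finger pad.
Only numpy, scipy, OpenCV 4.12 (cv2) and the standard library are available. Lean on these libraries where they do the work, as an engineer would, in place of code of your own. Each camera call takes 0.05 s, during which the arm holds its last target. There are 200 camera calls.

## Working session

There is one attempt and no reset: what is moved stays moved. The work goes in short steps, Python scripts to look and compute and a tool call to move; the robot and the scene stay as the last step left them, time stands still between calls to the robot, and variables do not carry over. Pictures are saved under pics/ and viewed, at most 10 in all, crops included, and the job is handed in when it is done.

Besides the shell and the picture viewer there is one more tool, called as name([rows], argument=value, ...), one row to a line, values as JSON. jog_arm: Moves the arm, as the interface text tells. Shift numbers are shares of 80 mm and turn numbers shares of 0.1 rad, none past 1 either way. Its arguments: {"type":"object","properties":{"targets":{"type":"array","items":{"type":"object","properties":{"xyz":{"type":"array","items":{"type":"number"}},"spin":{"type":"number"}}}},"gripper":{"type":"number"}},"required":["targets"]}

```bash
mkdir -p pics; ls
python3 - <<'E'
from plant import bot
import cv2
for n in("scene","top"):
    cv2.imwrite(f"pics/{n}0.png",bot.capture(n)); print(n,bot.get_calibration(n))
o=bot.get_obs();print(o)
E
```

```text
pics
scene {'vfov': 44.86154677902984, 'cx': 257.5795693443297, 'cy': 190.17019815236435, 'k1': 0.02634528222844329, 'eye': array([-284.91982735,  596.30836122,  628.95507005]), 'rotation': array([-2.11743016,  0.00606538, -2.18625245])}
top {'vfov': 42.81992607124262, 'cx': 255.87897602426085, 'cy': 189.42616568639568, 'k1': 0.06576855299199938, 'eye': array([ 375.03013899,   23.94522374, 1210.64892467]), 'rotation': array([-3.00742769,  0.01274187, -1.58678625])}
{'time': 0.1, 'joint_positions': array([-1.30898825e+00,  3.42624854e-01,  1.52489643e+00, -3.21486530e-06,
        1.27539989e+00, -1.46045171e-01]), 'dq': array([ 1.72440447e-03, -1.46929762e-03, -1.95126967e-03, -6.38661055e-04,
       -5.75389153e-05,  6.96049186e-04]), 'tau': array([ 3.46598266e-03, -4.32000089e+01, -2.44695979e+01,  7.19426712e-02,
        5.25610533e-02, -4.29287070e-05]), 'tool_pos': array([ 208.14147057, -481.59397312,  226.13784102]), 'tcp_rot': array([-3.14027783e+00, -1.90292653e-04,  4.07854057e-01]), 'contact_force': array([ 0.25082994, -0.3155332 ,  0.16099425]), 'moment': array([-0.03474981,  0.0002432 , -0.00826359]), 'finger_force': 0.0, 'grip_width': 91.68662617081482}
```

View pics/scene0.png

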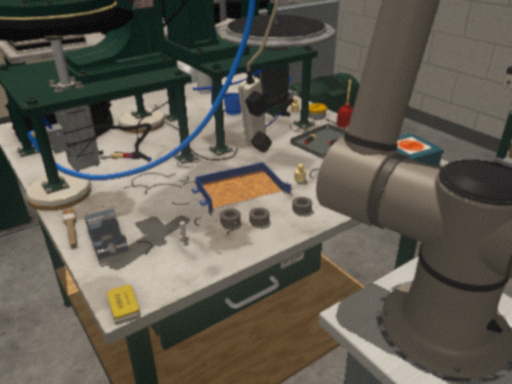

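View pics/top0.png

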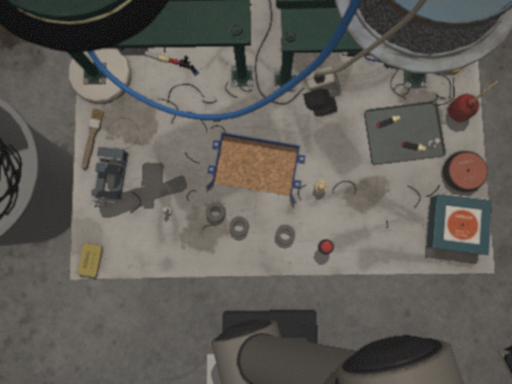

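The scene view shows the pen centred near (240,188) and the collars near (231,217), (260,216) and (302,205). In the top view the pen is near (256,165), the collars near (215,212), (239,227) and (285,236), the bolt at (167,213), the weight at (320,187) and the knob at (326,246). I'll enlarge both.

Run:
```python
import cv2
t=cv2.imread("pics/top0.png")[120:270,150:350];cv2.imwrite("pics/topc.png",cv2.resize(t,None,fx=4,fy=4,interpolation=cv2.INTER_CUBIC))
t=cv2.imread("pics/scene0.png")[150:260,165:325];cv2.imwrite("pics/scenec.png",cv2.resize(t,None,fx=5,fy=5,interpolation=cv2.INTER_CUBIC))
```

```text
(no output)
```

View pics/topc.png

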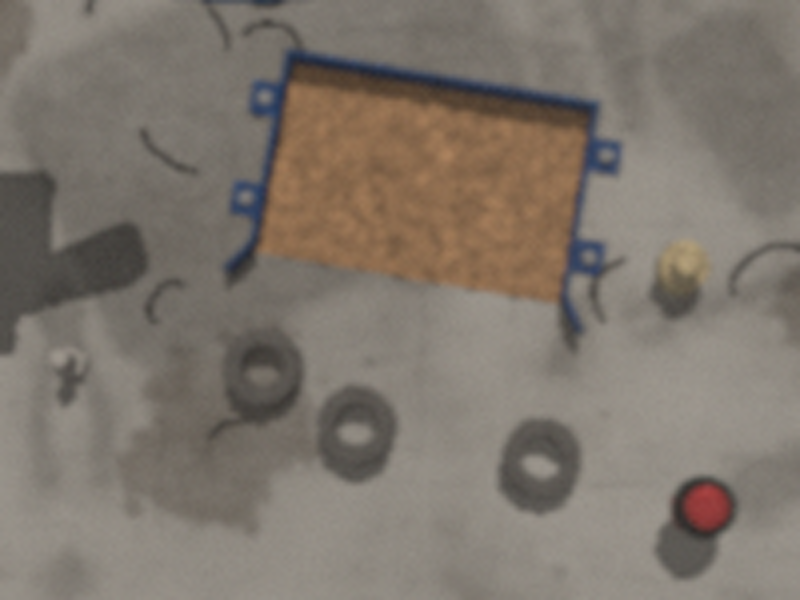

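View pics/scenec.png

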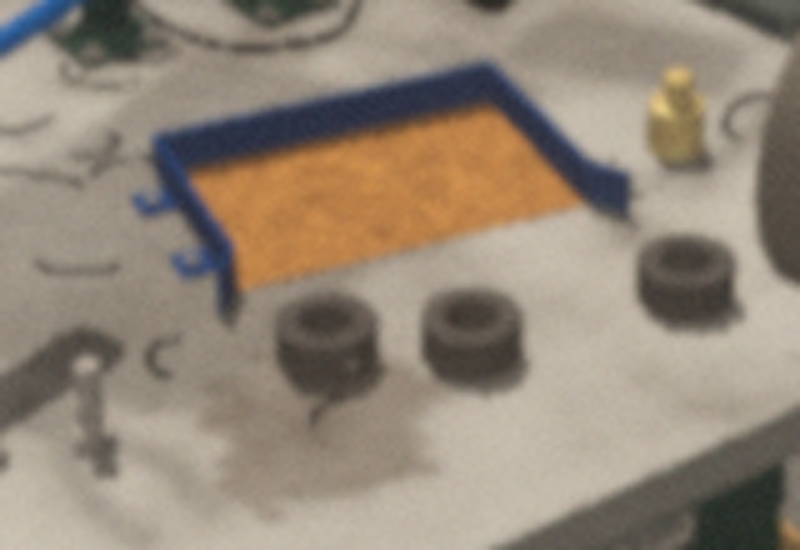

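Top crop: the collar top-face centres are (264,366), (357,425) and (541,458), and the mouth corners are (260,252) and (562,302). Scene crop: the collars are (327,320), (473,318) and (687,265), and the mouth corners are (238,290) and (583,205). Next step is to triangulate.

```bash
cat > h.py <<'E'
import numpy as np
from plant import bot
from scipy.spatial.transform import Rotation as R
C={n:bot.get_calibration(n) for n in("scene","top")}
def ray(n,u,v):
    c=C[n];f=192/np.tan(np.radians(c['vfov']/2));d=np.array([u-c['cx'],v-c['cy']])/f
    s=d.copy()
    for _ in range(20): s=d/(1+c['k1']*(s@s))
    return c['eye'],R.from_euler('xyz',c['rotation']).apply([*s,1])
def plane(n,u,v,z):
    e,d=ray(n,u,v);return e+d*(z-e[2])/d[2]
def tri(a,b):
    e,d=ray("top",*a);g,h=ray("scene",*b)
    k=np.linalg.lstsq(np.c_[d,-h],g-e,rcond=None)[0];p=e+d*k[0];q=g+h*k[1]
    return (p+q)/2,np.linalg.norm(p-q)
tc=lambda x,y:((x+.5)/4-.5+150,(y+.5)/4-.5+120)
sc=lambda x,y:((x+.5)/5-.5+165,(y+.5)/5-.5+150)
E
python3 - <<'E'
from h import *
np.set_printoptions(precision=1,suppress=True)
for n,a,b,z in[("A",(264,366),(327,320),22),("B",(357,425),(473,318),22),("C",(541,458),(687,265),22),("mL",(260,252),(238,290),0),("mR",(562,302),(583,205),0),("weighttop",(684,257),(679,75),47),("bolt",(70,358),(87,362),43)]:
    p,e=tri(tc(*a),sc(*b));print(n,p,e,plane("top",*tc(*a),z),plane("scene",*sc(*b),z))
print("knob",plane("top",*tc(706,507),65),"backL,R top z25",plane("top",*tc(291,55),25),plane("top",*tc(596,105),25))
print("flareL",plane("top",*tc(230,268),25),"flareR",plane("top",*tc(575,330),25))
print("back floor",plane("scene",*sc(195,170),0),plane("scene",*sc(490,105),0))
E
```

```text
A [484.1 135.5  21.7] 0.023292464520941403 [484.1 135.4  22. ] [483.8 135.7  22. ]
B [447.1  79.   20.8] 0.6321726727385647 [447.2  79.2  22. ] [445.5  79.7  22. ]
C [425.4 -32.2  19.6] 0.6861285289799045 [425.5 -31.8  22. ] [422.3 -29.9  22. ]
mL [558.  140.2   0.5] 1.4865923873820508 [557.7 139.7   0. ] [559.3 140.4   0. ]
mR [523.7 -47.4  -0.7] 2.334432524822236 [522.9 -48.2   0. ] [523.6 -45.8   0. ]
weighttop [ 542.  -120.7   45. ] 3.886036812630456 [ 543. -119.   47.] [ 537.9 -119.7   47. ]
bolt [490.4 251.7  41.9] 4.661597117087755 [489.1 249.5  43. ] [490.9 254.   43. ]
knob [ 394.  -124.4   65. ] backL,R top z25 [677.1 117.4  25. ] [641.9 -70.7  25. ]
flareL [544.3 155.7  25. ] flareR [502.5 -54.2  25. ]
back floor [673.   99.9   0. ] [639.  -69.4   0. ]
```

jog_arm([
  {"xyz": [0.2,-0.2,0],"spin": -0.1},
  {"xyz": [0.4,-0.4,0],"spin": -0.1},
  {"xyz": [0.45,-0.45,0],"spin": -0.1},
  {"xyz": [0.45,-0.45,0],"spin": -0.1},
  {"xyz": [0.45,-0.45,0],"spin": -0.1},
  {"xyz": [0.45,-0.45,0],"spin": 0},
  {"xyz": [0.45,-0.45,0],"spin": 0},
  {"xyz": [0.45,-0.45,0],"spin": 0},
  {"xyz": [0.4,-0.4,0.2],"spin": 0},
  {"xyz": [0.2,-0.2,0.3],"spin": 0},
], gripper=22)

```text
time: 1.35
tool_pos: [356.4, -64.4, 186.6]
tcp_rot: [3.14, -0.001, 0.46]
contact_force: [0.7, 0.6, 0.2]
grip_width: 20.2
finger_force: 0.0
```

```bash
cat > g.py <<'E'
from h import *
O=np.array([599,35.5]);th=-.182
def status(goals):
    """goals: list of (pen x, pen y, z, yaw rel. to pen); prints tool-frame shift in fractions from present pose"""
    o=bot.get_obs();p=np.array(o['tool_pos']);yaw=o['tcp_rot'][2]
    c,s=np.cos(th),np.sin(th);M=np.array([[c,-s],[s,c]])
    print('t',o['time'],'p',p.round(1),'rpy',o['tcp_rot'].round(3),'pen',(M.T@(p[:2]-O)).round(1),'w',o['grip_width'],'F',o['contact_force'].round(1))
    for x,y,z,a in goals:
        g=np.r_[O+M@[x,y],z];d=g-p;k=np.array([np.cos(yaw),np.sin(yaw)])
        print('goal',g.round(1),'frac',(np.array([d[:2]@k,d[0]*k[1]-d[1]*k[0],-d[2]])/80).round(3),'spin total',((yaw-th-a)/.1).round(2))
        p=g;yaw=th+a
E
python3 - <<'E'
from g import *
import cv2
status([(-200,-129,8,.645),(-200+65,-129+49,8,.645)])
im={n:cv2.imread(f"pics/{n}0.png").astype(int) for n in("top","scene")}
m={n:(i[...,0]>i[...,2]+70)&(i[...,0]>i[...,1]+35) for n,i in im.items()}
ys,xs=np.nonzero(m["scene"]);S=[(x,y) for x,y in zip(xs,ys) if y<180 and x<262]
T=[(x,y) for y,x in zip(*np.nonzero(m["top"])) if y<118]
print(len(S),len(T))
for x in range(100,340,20):
    for (tx,ty) in [t for t in T if t[0]==x][:1]:
        r=[tri((tx,ty),s)+(s,) for s in S[::2]]
        r=sorted(r,key=lambda q:q[1])[:2]
        for q in r: print((tx,ty),q[2],q[0].round(),round(q[1],1))
E
```

```text
t 1.35 p [356.4 -64.4 186.6] rpy [ 3.14e+00 -1.00e-03  4.60e-01] pen [-220.5 -142.2] w 20.211158205158075 F [0.7 0.6 0.2]
goal [379.  -55.2   8. ] frac [0.304 0.022 2.233] spin total -0.03Traceback (most recent call last):
  File "<stdin>", line 3, in <module>
  File "g.py", line 10, in status
    print('goal',g.round(1),'frac',(np.array([d[:2]@k,d[0]*k[1]-d[1]*k[0],-d[2]])/80).round(3),'spin total',((yaw-th-a)/.1).round(2))
                                                                                                            ^^^^^^^^^^^^^^^^^^^^^
AttributeError: 'float' object has no attribute 'round'
```

jog_arm([
  {"xyz": [0.1,0.02,0.2],"spin": 0},
  {"xyz": [0.1,0,0.4],"spin": 0},
  {"xyz": [0.1,0,0.4],"spin": 0},
  {"xyz": [0,0,0.4],"spin": 0},
  {"xyz": [0,0,0.4],"spin": 0},
  {"xyz": [0,0,0.25],"spin": 0},
  {"xyz": [0,0,0.12],"spin": 0},
  {"xyz": [0,0,0.03],"spin": 0},
  {"xyz": [0,0,0],"spin": 0},
  {"xyz": [0,0,0],"spin": 0},
])

```text
time: 2.6
tool_pos: [378.6, -57.2, 11.3]
tcp_rot: [3.14, -0.001, 0.458]
contact_force: [-0.6, 0.1, 1.0]
grip_width: 20.1
finger_force: 0.0
```

```bash
sed -i 's/((yaw-th-a)\/.1).round(2)/round((yaw-th-a)\/.1,2)/' g.py
python3 - <<'E'
from g import *
import cv2
status([(-200,-129,8,.645),(-200+79,-129+60,8,.645)])
im={n:cv2.imread(f"pics/{n}0.png").astype(int) for n in("top","scene")}
m={n:(i[...,0]>i[...,2]+70)&(i[...,0]>i[...,1]+35) for n,i in im.items()}
ys,xs=np.nonzero(m["scene"]);S=[(x,y) for x,y in zip(xs,ys) if y<180 and x<262]
T=[(x,y) for y,x in zip(*np.nonzero(m["top"])) if y<118]
print(len(S),len(T))
for x in range(120,340,40):
    for (tx,ty) in [t for t in T if t[0]==x][:1]:
        r=[tri((tx,ty),s)+(s,) for s in S[::2]]
        r=sorted(r,key=lambda q:q[1])[:2]
        for q in r: print((tx,ty),q[2],q[0].round(),round(q[1],1))
bot.capture
cv2.imwrite("pics/s1.png",cv2.resize(bot.capture("scene")[100:300,130:400],None,fx=2.5,fy=2.5,interpolation=cv2.INTER_CUBIC))
E
```

```text
t 2.6 p [378.6 -57.2  11.3] rpy [ 3.14e+00 -1.00e-03  4.58e-01] pen [-200.  -131.1] w 20.076310453141897 F [-0.6  0.1  1. ]
goal [379.  -55.2   8. ] frac [ 0.016 -0.021  0.041] spin total -0.05
goal [467.5 -10.5   8. ] frac [ 1.24  -0.006 -0.   ] spin total 0.0
1511 440
(np.int64(120), np.int64(83)) (np.int64(85), np.int64(175)) [799. 364.  56.] 0.3
(np.int64(120), np.int64(83)) (np.int64(84), np.int64(177)) [802. 366.  49.] 1.3
(np.int64(160), np.int64(105)) (np.int64(131), np.int64(173)) [743. 266.  55.] 0.0
(np.int64(160), np.int64(105)) (np.int64(132), np.int64(170)) [739. 264.  65.] 0.8
(np.int64(200), np.int64(115)) (np.int64(173), np.int64(153)) [704. 164.  97.] 0.1
(np.int64(200), np.int64(115)) (np.int64(173), np.int64(151)) [702. 163. 103.] 1.0
(np.int64(240), np.int64(111)) (np.int64(208), np.int64(115)) [686.  66. 183.] 0.3
(np.int64(240), np.int64(111)) (np.int64(208), np.int64(116)) [686.  66. 180.] 0.7
```

View pics/s1.png

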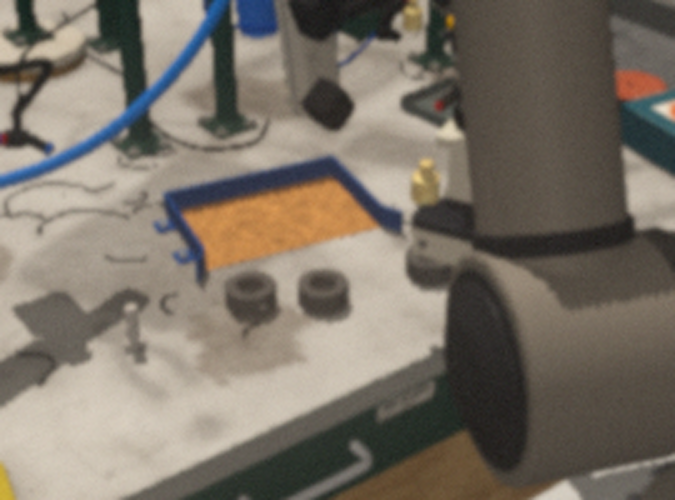

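The hose passes (686, 66, 183), so I'll keep the pushes shallow. In the picture the arm stands behind collar C, and collars A and B are untouched at crop (250,290) and (323,288).

jog_arm([
  {"xyz": [0.05,-0.02,0.03],"spin": -0.05},
  {"xyz": [0.1,0,0],"spin": 0},
  {"xyz": [0.08,0,0],"spin": 0},
  {"xyz": [0.1,0,0],"spin": 0},
  {"xyz": [0.12,0,0],"spin": 0},
  {"xyz": [0.12,0,0],"spin": 0},
  {"xyz": [0.12,0,0],"spin": 0},
  {"xyz": [0.12,0,0],"spin": 0},
  {"xyz": [0.12,0,0],"spin": 0},
  {"xyz": [0.12,0,0],"spin": 0},
])

```text
time: 3.9
tool_pos: [453.1, -17.8, 8.3]
tcp_rot: [3.141, 0.0, 0.463]
contact_force: [-1.6, 0.1, -0.1]
grip_width: 20.4
finger_force: 0.5
```

jog_arm([
  {"xyz": [0.1,0,0],"spin": 0},
  {"xyz": [0.06,0,0],"spin": 0},
  {"xyz": [0.03,0,0],"spin": 0},
  {"xyz": [0,0,0],"spin": 0},
  {"xyz": [-0.1,0,0],"spin": 0},
  {"xyz": [-0.3,0,0],"spin": 0},
  {"xyz": [-0.3,0,0],"spin": 0.5},
  {"xyz": [-0.1,0,0],"spin": 1},
  {"xyz": [0,0,0],"spin": 1},
  {"xyz": [0,0,0],"spin": 1},
])

```text
time: 5.15
tool_pos: [408.2, -39.9, 8.4]
tcp_rot: [3.141, -0.0, 0.109]
contact_force: [0.5, 0.2, -0.5]
grip_width: 20.3
finger_force: 0.0
```

Run:
```python
from g import *
import cv2
status([(-160,-50,8,0),(-17,-50,8,0)])
cv2.imwrite("pics/t2.png",cv2.resize(bot.capture("top")[120:270,150:350],None,fx=4,fy=4,interpolation=cv2.INTER_CUBIC))
```

```text
t 5.15 p [408.2 -39.9   8.4] rpy [ 3.141 -0.     0.109] pen [-174.1 -108.7] w 20.287955681168167 F [ 0.5  0.2 -0.5]
goal [432.6  15.3   8. ] frac [ 0.379 -0.652  0.006] spin total 2.91
goal [573.2 -10.6   8. ] frac [ 1.787  0.    -0.   ] spin total 0.0
```

View pics/t2.png

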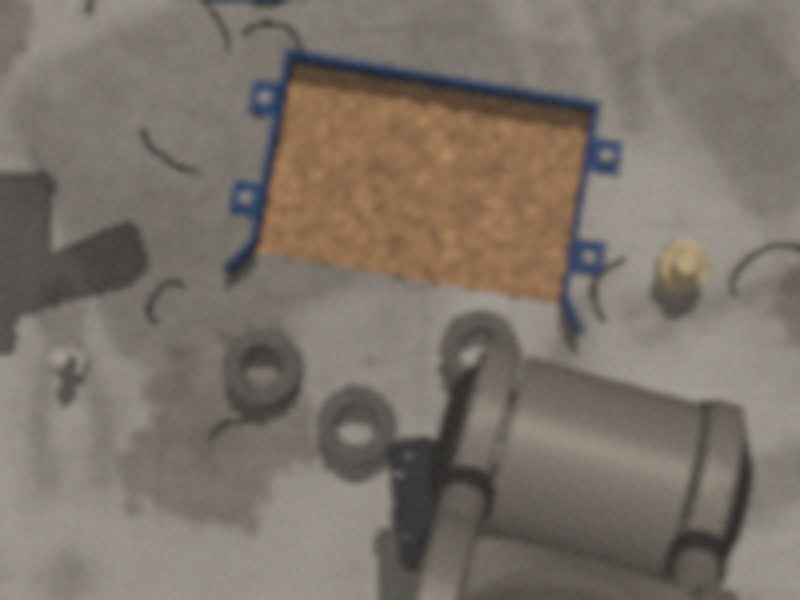

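Collar C now shows at crop (480,350), which is about pen (-100,-48) as planned; A and B have not moved. I'll line up with the pen and push C straight in.

jog_arm([
  {"xyz": [0,0,0],"spin": 1},
  {"xyz": [0,0,0],"spin": 1},
  {"xyz": [0,0,0],"spin": 0.9},
  {"xyz": [0,-0.1,0],"spin": 0},
  {"xyz": [0,-0.2,0],"spin": 0},
  {"xyz": [0.05,-0.2,0],"spin": 0},
  {"xyz": [0.05,-0.16,0],"spin": 0},
  {"xyz": [0.08,-0.1,0],"spin": 0},
  {"xyz": [0,0,0],"spin": 0},
  {"xyz": [0,0,0],"spin": 0},
])

```text
time: 6.45
tool_pos: [433.4, 17.6, 8.2]
tcp_rot: [3.141, 0.0, -0.177]
contact_force: [0.2, 0.4, 1.1]
grip_width: 20.2
finger_force: 0.0
```

Run:
```python
from g import *
status([(-160,-48,8,0),(-17,-48,8,0)])
```

```text
t 6.45 p [433.4  17.6   8.2] rpy [ 3.141  0.    -0.177] pen [-159.6  -47.6] w 20.222134959360623 F [0.2 0.4 1.1]
goal [433.   17.3   8. ] frac [-0.004  0.005  0.002] spin total 0.05
goal [573.6  -8.6   8. ] frac [ 1.788  0.    -0.   ] spin total 0.0
```

jog_arm([
  {"xyz": [0.08,0,0],"spin": 0},
  {"xyz": [0.12,0,0],"spin": 0},
  {"xyz": [0.08,0,0],"spin": 0},
  {"xyz": [0.1,0,0],"spin": 0},
  {"xyz": [0.12,0,0],"spin": 0},
  {"xyz": [0.12,0,0],"spin": 0},
  {"xyz": [0.12,0,0],"spin": 0},
  {"xyz": [0.12,0,0],"spin": 0},
  {"xyz": [0.12,0,0],"spin": 0},
  {"xyz": [0.12,0,0],"spin": 0},
])

```text
time: 7.7
tool_pos: [520.9, 2.1, 8.3]
tcp_rot: [3.141, -0.0, -0.177]
contact_force: [-1.8, 0.2, 0.2]
grip_width: 20.1
finger_force: 0.4
```

jog_arm([
  {"xyz": [0.12,0,0],"spin": 0},
  {"xyz": [0.12,0,0],"spin": 0},
  {"xyz": [0.12,0,0],"spin": 0},
  {"xyz": [0.12,0,0],"spin": 0},
  {"xyz": [0.1,0,0],"spin": 0},
  {"xyz": [0.06,0,0],"spin": 0},
  {"xyz": [0.03,0,0],"spin": 0},
  {"xyz": [0,0,0],"spin": 0},
  {"xyz": [-0.1,0,0],"spin": 0},
  {"xyz": [-0.2,0,0],"spin": 0},
])

```text
time: 8.95
tool_pos: [549.0, -2.9, 8.4]
tcp_rot: [3.142, -0.001, -0.177]
contact_force: [-0.5, -0.1, 0.3]
grip_width: 19.7
finger_force: 0.0
```

jog_arm([
  {"xyz": [-0.1,0,-0.2],"spin": 0},
  {"xyz": [0,0,-0.4],"spin": 0},
  {"xyz": [0,0,-0.4],"spin": 0},
  {"xyz": [-0.1,0,-0.2],"spin": 0},
  {"xyz": [-0.4,-0.3,0],"spin": 0.5},
  {"xyz": [-0.4,-0.4,0],"spin": 0.8},
  {"xyz": [-0.4,-0.4,0],"spin": 0.8},
  {"xyz": [-0.3,-0.3,0],"spin": 0},
  {"xyz": [0,0,0],"spin": 0},
  {"xyz": [0,0,0],"spin": 0},
])

```text
time: 10.2
tool_pos: [448.4, 138.6, 104.5]
tcp_rot: [3.141, -0.0, -0.387]
contact_force: [-0.7, -0.6, 0.1]
grip_width: 20.6
finger_force: 0.0
```

Run:
```python
from g import *
import cv2
a=np.arctan2(44-77.5,15+131);u=np.array([np.cos(a),np.sin(a)]);s=np.array([-131,77.5])-52*u;e=np.array([15,44])-32*u
print(a,s,e)
status([(*s,8,a),(*e,8,a)])
cv2.imwrite("pics/t3.png",cv2.resize(bot.capture("top")[120:270,150:350],None,fx=4,fy=4,interpolation=cv2.INTER_CUBIC))
```

```text
-0.22554791050274123 [-181.68292936   89.12930228] [-16.18949499  51.15649371]
t 10.2 p [448.4 138.6 104.5] rpy [ 3.141 -0.    -0.387] pen [-166.8   74.1] w 20.620151412473618 F [-0.7 -0.6  0.1]
goal [436.4 156.    8. ] frac [-0.221 -0.146  1.206] spin total 0.21
goal [592.3  88.7   8. ] frac [ 2.122  0.    -0.   ] spin total 0.0
```

View pics/t3.png

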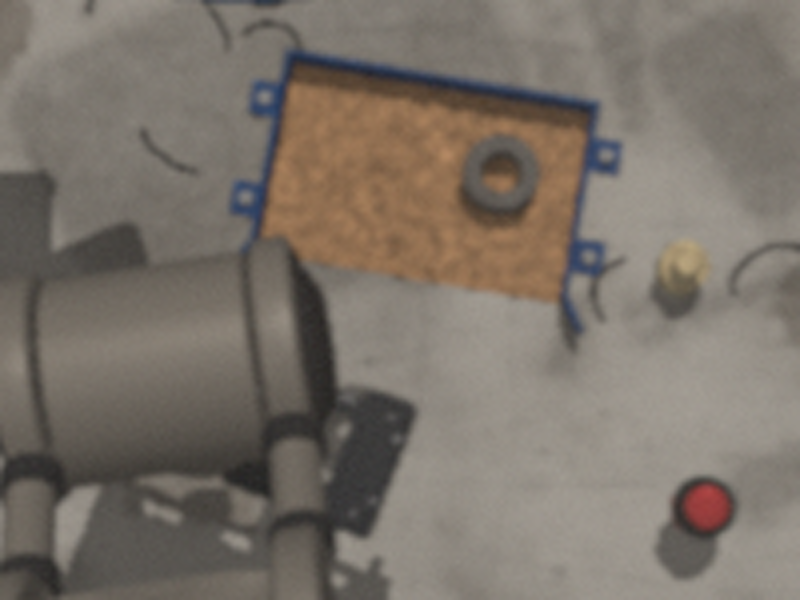

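Collar C now lies in the pen at crop (500,174), and the weight and knob stand where they were. Next I'll go down behind A.

jog_arm([
  {"xyz": [-0.1,-0.07,0],"spin": 0.2},
  {"xyz": [-0.12,-0.07,0.1],"spin": 0},
  {"xyz": [0,0,0.3],"spin": 0},
  {"xyz": [0,0,0.3],"spin": 0},
  {"xyz": [0,0,0.3],"spin": 0},
  {"xyz": [0,0,0.15],"spin": 0},
  {"xyz": [0,0,0.05],"spin": 0},
  {"xyz": [0,0,0],"spin": 0},
  {"xyz": [0.05,0,0],"spin": 0},
  {"xyz": [0.07,0,0],"spin": 0},
])

```text
time: 11.5
tool_pos: [446.1, 152.3, 8.9]
tcp_rot: [-3.141, -0.001, -0.407]
contact_force: [0.0, -0.5, -0.4]
grip_width: 20.1
finger_force: 0.0
```

Run:
```python
from g import *
status([(-16.2,51.2,8,-.2255)])
```

```text
t 11.5 p [446.1 152.3   8.9] rpy [-3.141e+00 -1.000e-03 -4.070e-01] pen [-171.5   87.2] w 20.067537410230585 F [ 0.  -0.5 -0.4]
goal [592.3  88.8   8. ] frac [1.993 0.005 0.011] spin total 0.0
```

jog_arm([
  {"xyz": [0.07,0,0],"spin": 0},
  {"xyz": [0.08,0,0],"spin": 0},
  {"xyz": [0.1,0,0],"spin": 0},
  {"xyz": [0.12,0,0],"spin": 0},
  {"xyz": [0.12,0,0],"spin": 0},
  {"xyz": [0.12,0,0],"spin": 0},
  {"xyz": [0.12,0,0],"spin": 0},
  {"xyz": [0.12,0,0],"spin": 0},
  {"xyz": [0.12,0,0],"spin": 0},
  {"xyz": [0.12,0,0],"spin": 0},
])

```text
time: 12.75
tool_pos: [526.0, 117.5, 8.3]
tcp_rot: [3.142, -0.0, -0.407]
contact_force: [-1.4, -0.1, 1.2]
grip_width: 20.4
finger_force: 0.6
```

jog_arm([
  {"xyz": [0.12,0,0],"spin": 0},
  {"xyz": [0.12,0,0],"spin": 0},
  {"xyz": [0.12,0,0],"spin": 0},
  {"xyz": [0.12,0,0],"spin": 0},
  {"xyz": [0.12,0,0],"spin": 0},
  {"xyz": [0.12,0,0],"spin": 0},
  {"xyz": [0.1,0,0],"spin": 0},
  {"xyz": [0.06,0,0],"spin": 0},
  {"xyz": [0.03,0,0],"spin": 0},
  {"xyz": [0,0,0],"spin": 0},
])

```text
time: 14.0
tool_pos: [592.4, 88.9, 8.3]
tcp_rot: [3.142, -0.0, -0.407]
contact_force: [-0.2, 0.7, 0.1]
grip_width: 20.1
finger_force: 0.0
```

jog_arm([
  {"xyz": [-0.1,0,0],"spin": 0},
  {"xyz": [-0.2,0,0],"spin": 0},
  {"xyz": [-0.1,0,-0.2],"spin": 0},
  {"xyz": [0,0,-0.4],"spin": 0},
  {"xyz": [0,0,-0.4],"spin": 0},
  {"xyz": [0,0,-0.2],"spin": 0},
  {"xyz": [-0.4,0,0],"spin": -0.5},
  {"xyz": [-0.5,0,0],"spin": -0.8},
  {"xyz": [-0.4,0,0],"spin": -0.5},
  {"xyz": [-0.2,0,0],"spin": 0},
])

```text
time: 15.25
tool_pos: [448.1, 141.0, 104.5]
tcp_rot: [3.141, 0.0, -0.227]
contact_force: [0.9, -0.3, -0.1]
grip_width: 20.2
finger_force: 0.0
```

Run:
```python
from g import *
import cv2
a=np.arctan2(0-15.2,-18+157.3);u=np.array([np.cos(a),np.sin(a)]);b=np.array([-157.3,15.2]);s=b-54*u;e=np.array([-18,0])-32*u
print(a,s,e)
status([(*s,8,a),(*e,8,a)])
cv2.imwrite("pics/t4.png",cv2.resize(bot.capture("top")[120:270,150:350],None,fx=4,fy=4,interpolation=cv2.INTER_CUBIC))
```

```text
-0.10868701330469137 [-210.98136644   21.05755039] [-49.81118012   3.47114097]
t 15.25 p [448.1 141.  104.5] rpy [ 3.141  0.    -0.227] pen [-167.5   76.5] w 20.168234048352254 F [ 0.9 -0.3 -0.1]
goal [395.3  94.4   8. ] frac [-0.512  0.716  1.206] spin total 0.64
goal [550.6  47.9   8. ] frac [ 2.027  0.    -0.   ] spin total -0.0
```

View pics/t4.png

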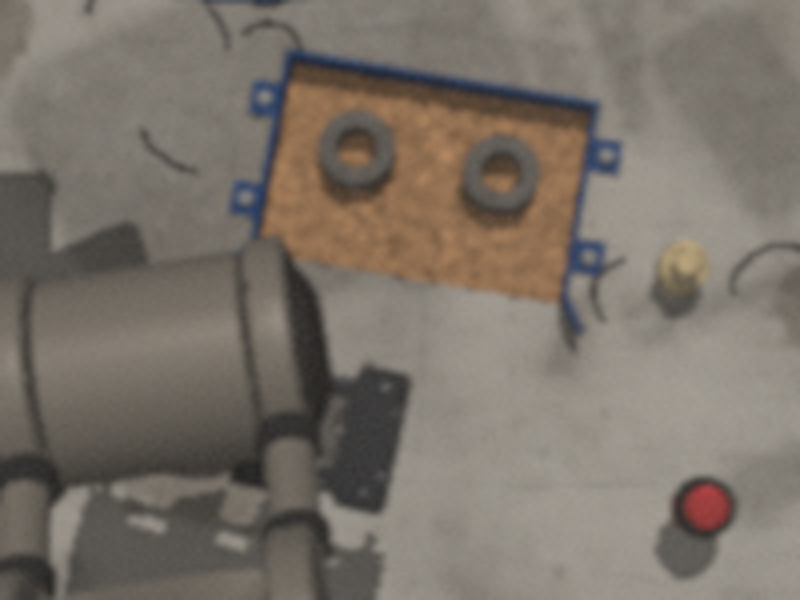

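A and C are both in the pen, at crop (357,150) and (500,174). B is next.

jog_arm([
  {"xyz": [-0.2,0.2,0],"spin": 0.3},
  {"xyz": [-0.2,0.3,0],"spin": 0.3},
  {"xyz": [-0.11,0.22,0.1],"spin": 0.04},
  {"xyz": [0,0,0.3],"spin": 0},
  {"xyz": [0,0,0.3],"spin": 0},
  {"xyz": [0,0,0.3],"spin": 0},
  {"xyz": [0,0,0.15],"spin": 0},
  {"xyz": [0,0,0.05],"spin": 0},
  {"xyz": [0,0,0],"spin": 0},
  {"xyz": [0,0,0],"spin": 0},
])

```text
time: 16.55
tool_pos: [396.0, 95.2, 8.9]
tcp_rot: [-3.141, -0.001, -0.291]
contact_force: [0.6, 0.3, -0.2]
grip_width: 20.4
finger_force: 0.0
```

Run:
```python
from g import *
status([(-49.8,3.5,8,-.1087)])
```

```text
t 16.55 p [396.   95.2   8.9] rpy [-3.141e+00 -1.000e-03 -2.910e-01] pen [-210.4   21.9] w 20.378216244545378 F [ 0.6  0.3 -0.2]
goal [550.7  48.    8. ] frac [2.021 0.01  0.011] spin total -0.01
```

jog_arm([
  {"xyz": [0.08,0.01,0],"spin": 0},
  {"xyz": [0.1,0,0],"spin": 0},
  {"xyz": [0.07,0,0],"spin": 0},
  {"xyz": [0.08,0,0],"spin": 0},
  {"xyz": [0.12,0,0],"spin": 0},
  {"xyz": [0.12,0,0],"spin": 0},
  {"xyz": [0.12,0,0],"spin": 0},
  {"xyz": [0.12,0,0],"spin": 0},
  {"xyz": [0.12,0,0],"spin": 0},
  {"xyz": [0.12,0,0],"spin": 0},
])

```text
time: 17.8
tool_pos: [476.3, 70.0, 8.3]
tcp_rot: [3.141, -0.0, -0.291]
contact_force: [-1.2, 0.2, -0.2]
grip_width: 20.2
finger_force: 0.3
```

jog_arm([
  {"xyz": [0.12,0,0],"spin": 0},
  {"xyz": [0.12,0,0],"spin": 0},
  {"xyz": [0.12,0,0],"spin": 0},
  {"xyz": [0.12,0,0],"spin": 0},
  {"xyz": [0.12,0,0],"spin": 0},
  {"xyz": [0.12,0,0],"spin": 0},
  {"xyz": [0.12,0,0],"spin": 0},
  {"xyz": [0.08,0,0],"spin": 0},
  {"xyz": [0.05,0,0],"spin": 0},
  {"xyz": [0,0,0],"spin": 0},
])

```text
time: 19.05
tool_pos: [550.2, 47.9, 8.3]
tcp_rot: [3.142, -0.0, -0.291]
contact_force: [0.3, -0.7, -1.0]
grip_width: 19.7
finger_force: 0.0
```

jog_arm([
  {"xyz": [-0.1,0,0],"spin": 0},
  {"xyz": [-0.2,0,0],"spin": 0},
  {"xyz": [-0.1,0,-0.2],"spin": 0},
  {"xyz": [0,0,-0.4],"spin": 0},
  {"xyz": [0,0,-0.4],"spin": 0},
  {"xyz": [-0.3,0,-0.2],"spin": 0},
  {"xyz": [-0.5,0,0],"spin": 0},
  {"xyz": [-0.4,0,0],"spin": 0},
  {"xyz": [-0.2,0,0],"spin": 0},
  {"xyz": [0,0,0],"spin": 0},
])

```text
time: 20.3
tool_pos: [412.1, 89.5, 105.1]
tcp_rot: [-3.141, -0.001, -0.29]
contact_force: [-0.5, 0.2, -0.6]
grip_width: 20.3
finger_force: 0.0
```

Run:
```python
from g import *
import cv2
status([])
a=cv2.resize(bot.capture("top")[120:270,150:350],None,fx=3,fy=3,interpolation=cv2.INTER_CUBIC)[:,:]
b=cv2.resize(bot.capture("scene")[150:250,165:325],None,fx=2.5,fy=2.5,interpolation=cv2.INTER_CUBIC)
o=np.zeros((600,600,3),np.uint8);o[:350]=a[:350];o[350:,:400]=b
cv2.imwrite("pics/t5.png",o)
```

```text
t 20.3 p [412.1  89.5 105.1] rpy [-3.141e+00 -1.000e-03 -2.900e-01] pen [-193.6   19.3] w 20.268381441076716 F [-0.5  0.2 -0.6]
```

View pics/t5.png

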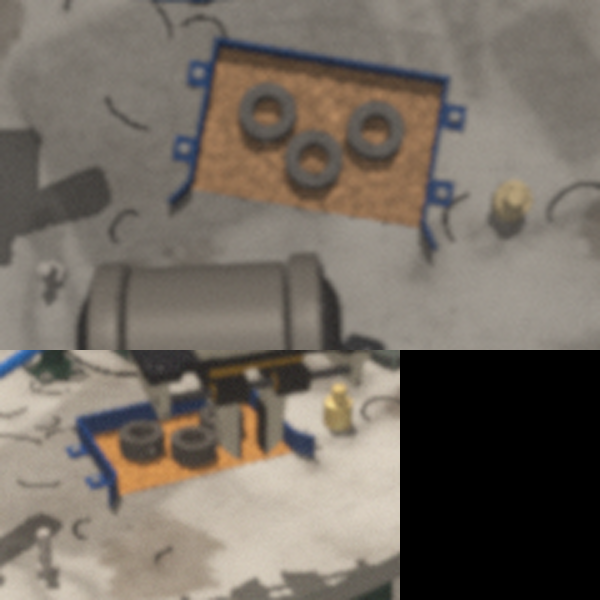

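All three collars lie flat well inside the mouth line, at top-view montage (267,112), (375,130) and (314,160). The bolt at (50,283) and the weight at (512,203) stand untouched. The arm is clear, so I'm handing in.

```bash
python3 -c "
from plant import bot
print(bot.close_job())"
```

```text
the job is handed in; nothing more can be done
None
```

All three collars lie flat and fully inside the pen, swept in by pushing only; the weight and bolt still stand in the final picture, the knob tool was last seen standing before collar B's push (which stayed well clear of it), and the job was handed in at about 20 s.

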